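Find the weak spring clip by a pull test and press it onto the reject card

ROBOT

A 6-joint arm with a two-finger parallel gripper is mounted at the origin on a cart in front of the work surface, level with it; the furniture and walls round the work are solid. World frame = base frame: x ahead of the robot, y to its left, z up, the work surface at z = 0. Lengths are in m, angles in degrees, forces in N, time in s.
With the tool pointing down it reaches from about 0.375 to 0.9 m from the base axis. Payload 3.1 kg.
Tool frame: the origin (TCP) lies between the finger pads; the fingertips stand 22 mm ahead of it and the grasp point (between the pads) lies 3 mm ahead of it; y points along the fingers, x is the direction in which the jaws open and shut, and the axes are right-handed (so a half turn about y gives the same grasp; the last joint's range is limited). The gripper opens to 87 mm and grips with 3 to 60 N. Pads are 19 mm wide; open, the fingers measure 117 mm over their backs; the gripper's body (75 mm by 190 mm) begins 51 mm behind the grasp point.
Start: joints at [65.403, 30.224, 82.088, -0, 67.689, -10.227], TCP at [0.155, 0.605, 0.224] pointing down, gripper open.
Joint ranges: [-176.69, 176.69], [-43.24, 126.21], [12.49, 139.97], [-82, 262], [0, 151.66], [-163.58, 163.58]. Speed limits (degrees/s): [159.86, 159.86, 180, 180, 180, 180].

INTERFACE

Orientations are given as a 3x3 rotation matrix whose columns are the frame's x, y, z axes.
In Python, from rig import bot, imaging, workorder gives the robot as it stands. The module is installed in compiled form; this text tells all that it offers.
- The arm moves only by the tool drive_tool, never from a script. Its argument "commands" is a list of rows, each an object of numbers: "dx", "dy", "dz": the shift along the tool's x, y, z normalised to -1 to 1, where 1 is 4 cm; "wx", "wy", "wz": the turn, a rotation vector about the tool's x, y, z normalised to -1 to 1, where 1 is pi/2 rad; "grip": the finger opening in mm, from 0 to 87. In form: [{"dx": .., "dy": .., "dz": .., "wx": .., "wy": .., "wz": .., "grip": ..}, ...]. A call has 1 to 8 rows; each row shifts and turns the commanded pose from where the row before left it, along the tool's axes as they then stand; what a row does not reach is not made up. A row lasts 1/8 s, in which the tool goes at most 62.5 mm and 10.7 degrees, less where a joint would pass 70% of its speed; a pose out of reach is approached as far as the arm can. A call with a number of a shift or a turn outside -1 to 1 is refused whole. A call with a gripper value outside its range is refused whole. The fingers move at their own pace and stop on an object; the grip force is fixed at half the most. Time passes only in rows, so rows that do not move let the fingers close. It gives the time, the measured TCP pose, the force and the opening at its end, in the units of the state.
- bot.read_state(): the state, without advancing time (a new reading comes with each control period).
- imaging.capture(name): name is "scene" or "top"; returns (picture, depth): 384x512x3 uint8, red, green, blue; 384x512 float32, m along the optical axis (not along the pixel's ray), 0 where there is no reading.
- imaging.get_calibration(name): a dict with "mtx" (3x3 intrinsics, pixels), "world_to_cam" (4x4, takes a point from world to camera coordinates). Camera axes: x right, y down, z forward; pixel columns grow to the right and rows downward; lengths in m; the calibration is good to about 2 mm. A picture is of the moment at which its call begins. get_calibration takes no time and is no camera call.
- workorder.hand_in(): hands the job in, once; it reports no verdict.
The state is a dict: "time_s": time; "joint_positions": joint angles; "qvel": joint speeds; "tau": joint torques, N m; "position": TCP position; "tcp_rot": TCP orientation; "force": force on the tool from outside, world axes, zero at the start; "moment": the same for the moment, N m; "opening": opening from 0.0 (shut) to 1.0 (fully open).
Only numpy, scipy, OpenCV 4.12 (cv2) and the standard library are available. Lean on these libraries where they do the work, as an engineer would, in place of code of your own. Each camera call takes 0.05 s, during which the arm holds its last target. There are 200 camera calls.

TASK

One of the three spring clips on the wooden test rail has gone weak. Find it by tugging each clip straight up off its card with no more than about 8 N: a sound clip does not budge at that, the weak one slides, and a sound clip must not be dragged along its card. Press the weak clip fully home, about centred and upright, on the single empty card of the round reject stand pressing by feel with no more than about 15 N, and leave the sound clips as they were.

Things in the scene. Friction and masses are not known exactly. Their poses are not given: they have to be found in the camera images.
- clip_a_grip (a point): centre of the grip of one of three like-looking spring clips (this one may be sound or weak), at the start fully home on a card of the rail. The grip is a rigid black ribbed block 16 mm (clip x, across the card) x 36 mm (clip y, along the card's width) x 30 mm tall, on top of two dark steel jaws that point down. Clip z is up. The clip weighs about 0.11 kg
- clip_b_grip (a point): centre of the grip of one of three like-looking spring clips (this one may be sound or weak), at the start fully home on a card of the rail. The grip is a rigid black ribbed block 16 mm (clip x, across the card) x 36 mm (clip y, along the card's width) x 30 mm tall, on top of two dark steel jaws that point down. Clip z is up. The clip weighs about 0.11 kg
- clip_c_grip (a point): centre of the grip of one of three like-looking spring clips (this one may be sound or weak), at the start fully home on a card of the rail. The grip is a rigid black ribbed block 16 mm (clip x, across the card) x 36 mm (clip y, along the card's width) x 30 mm tall, on top of two dark steel jaws that point down. Clip z is up. The clip weighs about 0.11 kg
- clip_a_throat (a point): bottom of the throat between the jaws of the clip of the same letter, 15 mm below the centre of its grip: fully home, the card's top edge touches there. The +x jaw is rigid with the grip, the -x jaw is sprung along x; off a card they close to a gap of about 2 mm
- clip_a: the same clip as a whole; origin at the centre of its underside (the mouth of the jaws), 45 mm below the centre of its grip. The jaws are 28 mm wide (y) and 9 mm over both (x); their lowest 9 mm are flared to a mouth 11 mm wide when on a card, 10 mm off it
- clip_b_throat (a point): bottom of the throat between the jaws of the clip of the same letter, 15 mm below the centre of its grip: fully home, the card's top edge touches there. The +x jaw is rigid with the grip, the -x jaw is sprung along x; off a card they close to a gap of about 2 mm
- clip_b: the same clip as a whole; origin at the centre of its underside (the mouth of the jaws), 45 mm below the centre of its grip. The jaws are 28 mm wide (y) and 9 mm over both (x); their lowest 9 mm are flared to a mouth 11 mm wide when on a card, 10 mm off it
- clip_c_throat (a point): bottom of the throat between the jaws of the clip of the same letter, 15 mm below the centre of its grip: fully home, the card's top edge touches there. The +x jaw is rigid with the grip, the -x jaw is sprung along x; off a card they close to a gap of about 2 mm
- clip_c: the same clip as a whole; origin at the centre of its underside (the mouth of the jaws), 45 mm below the centre of its grip. The jaws are 28 mm wide (y) and 9 mm over both (x); their lowest 9 mm are flared to a mouth 11 mm wide when on a card, 10 mm off it
- rail: test rail: fixed wooden bar 60 x 250 x 16 mm with three upright steel cards along its y, 85 mm apart, each 3 mm thick (x), 28 mm wide (y), top edge 58 mm above the desk, a clip on each. Origin: centre of its underside, z up. A sound clip slides only at an upward pull of 13 to 20 N, the weak one at 3 to 6 N (weight included); positions cannot tell them apart, only the force
- reject_stand: the reject stand: a fixed round grey foot 72 mm across and 16 mm high that carries a single empty steel card like those of the rail, 3 mm thick (stand x), 28 mm wide (stand y), 42 mm high. Origin at the centre of its underside, z up
- reject_card_top (a point): middle of the top edge of the empty card of the reject stand, 58 mm above the desk; axes as the stand's. Pressing the weak clip on takes about 4 to 10 N; once home it meets hard metal
Mind the look-alikes: they are no part of the job. What is shaped like the clip_c but blue or pink is not meant.

How it is judged:
By the outcome, as a careful person would: the job done as asked, in the order asked, and still so for the second after the job is handed in, with the robot touching nothing.
It also fails if it takes over 58 s, if anything falls off the work surface, if the arm or the gripper's body presses on something with over 40 N, if the wrist force passes 120 N, or if a joint passes its speed limit or range.

## Working session

There is one attempt and no reset: what is moved stays moved. The work goes in short steps, Python scripts to look and compute and a tool call to move; the robot and the scene stay as the last step left them, time stands still between calls to the robot, and variables do not carry over. Pictures are saved under pics/ and viewed, on a budget of 10 in all, crops included, one or two more only if the job needs it, and the job is handed in when it is done.

Besides the shell and the picture viewer there is one more tool, called as name([rows], argument=value, ...), one row to a line, values as JSON. drive_tool: Moves the arm, as the interface text tells. Its arguments: {"type":"object","properties":{"commands":{"type":"array"}},"required":["commands"]}

```bash
mkdir -p pics; python3 - <<'E'
from rig import bot, imaging
import cv2,numpy as np
for n in("scene","top"):
    p,d=imaging.capture(n); np.savez(f"{n}0.npz",p=p,d=d); cv2.imwrite(f"pics/{n}0.png",p[:,:,::-1])
    c=imaging.get_calibration(n); print(n,c["mtx"].round(1).tolist(),c["world_to_cam"].round(3).tolist())
s=bot.read_state();print(s["position"],s["tcp_rot"],s["force"],s["time_s"])
E
```

```text
scene [[459.2, 0.0, 261.9], [0.0, 459.2, 189.2], [0.0, 0.0, 1.0]] [[-0.729, -0.685, -0.006, 0.32], [-0.327, 0.356, -0.876, 0.243], [0.602, -0.636, -0.483, 0.59], [0.0, 0.0, 0.0, 1.0]]
top [[398.5, 0.0, 251.0], [0.0, 398.5, 195.0], [0.0, 0.0, 1.0]] [[-0.077, -0.997, 0.005, -0.014], [-0.976, 0.075, -0.204, 0.541], [0.203, -0.021, -0.979, 0.842], [0.0, 0.0, 0.0, 1.0]]
[0.15482644 0.60485883 0.22295489] [[ 2.48171805e-01 -7.84355089e-04 -9.68715717e-01]
 [ 9.68714134e-01 -1.78006855e-03  2.48172840e-01]
 [-1.91903601e-03 -9.99998108e-01  3.18053037e-04]] [-0.31897176  0.39042623  0.286856  ] 0.1
```

View pics/scene0.png

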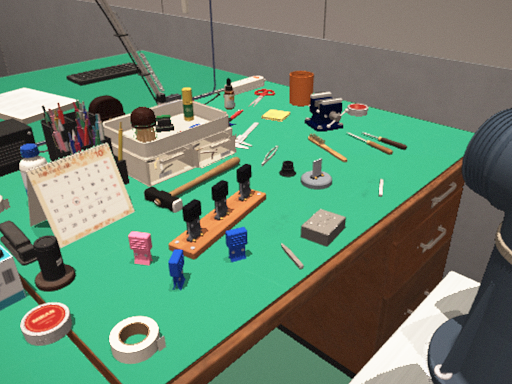

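View pics/top0.png

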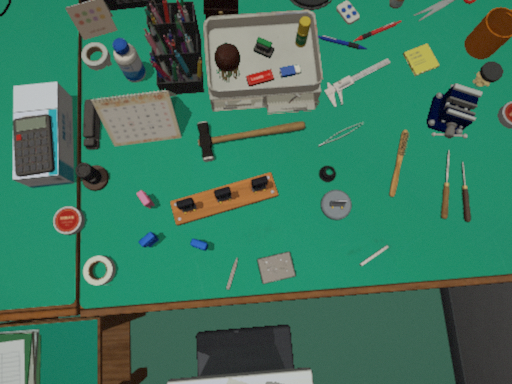

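The scene view shows the rail at about (220,220), with its three black clips at (192,220), (219,200) and (244,182). The stand is at (317,178). In the top view the clips are at (185,204), (222,194) and (260,184), and the stand is at (337,205). The blue and pink decoys lie clear of the rail.

```bash
cat > h.py <<'E'
import numpy as np,cv2
from rig import bot,imaging
def cloud(n,d):
    c=imaging.get_calibration(n);K=c["mtx"];T=np.linalg.inv(c["world_to_cam"])
    v,u=np.mgrid[:d.shape[0],:d.shape[1]]
    P=np.stack([(u-K[0,2])/K[0,0]*d,(v-K[1,2])/K[1,1]*d,d],-1)
    return P@T[:3,:3].T+T[:3,3]
def rect(W,m):
    q=W[m][:,:2]; r=cv2.minAreaRect((q*1000).astype(np.float32)); b=cv2.boxPoints(r)
    e=b[1]-b[0],b[2]-b[1]; L=max(e,key=np.linalg.norm)
    return len(q),np.round(r[0],1),np.round(r[1],1),round(float(np.degrees(np.arctan2(L[1],L[0]))%180),1),W[m][:,2].round(4).min(),np.median(W[m][:,2]).round(4),W[m][:,2].max().round(4)
E
python3 - <<'E'
from h import *
for n,boxes in(("top",dict(rail=(160,165,290,232),a=(172,193,198,215),b=(210,183,235,205),c=(248,173,273,196),stand=(315,185,360,225))),
 ("scene",dict(rail=(165,160,275,255),a=(178,195,206,245),b=(207,177,232,222),c=(234,160,256,205),stand=(295,150,340,195)))):
    z=np.load(f"{n}0.npz");W=cloud(n,z["d"]);P=z["p"].astype(int)
    for k,(u0,v0,u1,v1) in boxes.items():
        m=np.zeros(W.shape[:2],bool);m[v0:v1,u0:u1]=1;m&=z["d"]>0
        if k=="rail": m&=(W[...,2]>.008)&(W[...,2]<.022)&(P[...,0]>P[...,1]+40)
        elif k=="stand":
            m1=m&(W[...,2]>.008)&(W[...,2]<.022); print(n,"foot",rect(W,m1), np.round(cv2.minEnclosingCircle((W[m1][:,:2]*1000).astype(np.float32))[0],1)); m&=W[...,2]>(.048 if n=="top" else .03)
        else: m&=(W[...,2]>(.075 if n=="top" else .06))
        print(n,k,rect(W,m))
E
```

```text
top rail (1786, array([544.4,   8. ]), array([ 58.7, 246.9]), 102.2, np.float64(0.0107), np.float64(0.016), np.float64(0.0218))
top a (133, array([525.2,  91.7]), array([16.7, 35.7]), 100.2, np.float64(0.0754), np.float64(0.0872), np.float64(0.0911))
top b (135, array([543.7,   8.9]), array([17.2, 35.1]), 104.2, np.float64(0.0751), np.float64(0.0871), np.float64(0.0916))
top c (131, array([561.3, -73.8]), array([17. , 35.5]), 100.6, np.float64(0.0753), np.float64(0.0872), np.float64(0.0911))
top foot (641, array([ 509.6, -253. ]), array([68.8, 70.5]), 173.4, np.float64(0.0081), np.float64(0.0154), np.float64(0.0218)) [ 509.  -253.3]
top stand (25, array([ 508.7, -252.9]), array([27.7,  2. ]), 84.7, np.float64(0.0484), np.float64(0.0548), np.float64(0.0596))
scene rail (2001, array([612.6, -33.9]), array([177.5, 360. ]), 102.4, np.float64(0.008), np.float64(0.0158), np.float64(0.0219))
scene a (326, array([525.3,  89.3]), array([18.7, 38.2]), 100.7, np.float64(0.06), np.float64(0.0786), np.float64(0.0891))
scene b (279, array([543.5,   6.7]), array([17.4, 38. ]), 99.6, np.float64(0.0601), np.float64(0.0777), np.float64(0.0892))
scene c (231, array([561.6, -76.7]), array([18.5, 38.1]), 100.4, np.float64(0.0605), np.float64(0.078), np.float64(0.0892))
scene foot (404, array([ 527.4, -323.3]), array([ 70. , 211.5]), 105.4, np.float64(0.008), np.float64(0.0154), np.float64(0.0219)) [ 535.2 -321.8]
scene stand (104, array([ 509.3, -255.3]), array([28.8,  7. ]), 85.6, np.float64(0.0304), np.float64(0.0445), np.float64(0.0587))
```

```bash
cat >> h.py <<'E'
def plan(p,yaw,n,show=True):
    "n rows from the measured pose to p (m) with tool x at yaw (deg), tool down"
    s=bot.read_state();R=np.array(s["tcp_rot"]);p=np.array(p)
    x,y=R[:,0],R[:,1]
    cur=np.degrees(np.arctan2(x[1],x[0])); dyaw=(yaw-cur+180)%360-180
    step=(p-s["position"])/n; out=[]
    from scipy.spatial.transform import Rotation as Ro
    for i in range(n):
        out.append((step@R/.04).round(3).tolist()+[round(-dyaw/n/90,4)])
        R=R@Ro.from_rotvec([0,-np.radians(dyaw/n),0]).as_matrix()
    print("at",s["position"].round(4),"yaw",cur.round(2),"tilt",(y*1).round(4),"F",s["force"].round(2),"open",round(s["opening"]*87,1),"t",s["time_s"],"q6",s["joint_positions"].round(0)[5])
    for o in out if show else []: print("dx %g dy %g dz %g wy %g"%tuple(o))
E
python3 -c "
from h import *
plan([.5253,.0905,.16],12.3,15)"
```

```text
at [0.1548 0.6049 0.223 ] yaw 75.63 tilt [-8.0e-04 -1.8e-03 -1.0e+00] F [-0.32  0.39  0.29] open 86.8 t 0.1 q6 -10.0
dx -0.677 dy 0.106 dz -0.811 wy 0.0469
dx -0.615 dy 0.106 dz -0.859 wy 0.0469
dx -0.551 dy 0.106 dz -0.902 wy 0.0469
dx -0.483 dy 0.106 dz -0.94 wy 0.0469
dx -0.412 dy 0.106 dz -0.973 wy 0.0469
dx -0.34 dy 0.106 dz -1 wy 0.0469
dx -0.265 dy 0.106 dz -1.023 wy 0.0469
dx -0.189 dy 0.106 dz -1.039 wy 0.0469
dx -0.112 dy 0.106 dz -1.05 wy 0.0469
dx -0.034 dy 0.106 dz -1.056 wy 0.0469
dx 0.044 dy 0.106 dz -1.055 wy 0.0469
dx 0.121 dy 0.106 dz -1.049 wy 0.0469
dx 0.198 dy 0.106 dz -1.038 wy 0.0469
dx 0.274 dy 0.106 dz -1.02 wy 0.0469
dx 0.348 dy 0.106 dz -0.997 wy 0.0469
```

drive_tool([
  {"dx": -0.65, "dz": -0.78, "wy": 0.047, "grip": 87},
  {"dx": -0.59, "dz": -0.83, "wy": 0.047, "grip": 87},
  {"dx": -0.53, "dz": -0.87, "wy": 0.047, "grip": 87},
  {"dx": -0.46, "dz": -0.9, "wy": 0.047, "grip": 87},
  {"dx": -0.4, "dz": -0.94, "wy": 0.047, "grip": 87},
  {"dx": -0.33, "dz": -0.96, "wy": 0.047, "grip": 87},
  {"dx": -0.26, "dz": -0.98, "wy": 0.047, "grip": 87},
  {"dx": -0.18, "dz": -1, "wy": 0.047, "grip": 87},
])

```text
schema error: expected keys dx, dy, dz, wx, wy, wz, grip
```

```bash
python3 -c "
from h import *
plan([.5253,.0905,.14],12.3,8)"
```

```text
at [0.1548 0.6049 0.223 ] yaw 75.63 tilt [-8.0e-04 -1.8e-03 -1.0e+00] F [-0.32  0.39  0.29] open 86.8 t 0.1 q6 -10.0
dx -1.269 dy 0.261 dz -1.52 wy 0.088
dx -1.048 dy 0.261 dz -1.681 wy 0.088
dx -0.806 dy 0.261 dz -1.809 wy 0.088
dx -0.549 dy 0.261 dz -1.903 wy 0.088
dx -0.282 dy 0.261 dz -1.96 wy 0.088
dx -0.009 dy 0.261 dz -1.981 wy 0.088
dx 0.263 dy 0.261 dz -1.963 wy 0.088
dx 0.531 dy 0.261 dz -1.908 wy 0.088
```

drive_tool([
  {"dx": -0.65, "dy": 0, "dz": -0.78, "wx": 0, "wy": 0.047, "wz": 0, "grip": 87},
  {"dx": -0.59, "dy": 0, "dz": -0.83, "wx": 0, "wy": 0.047, "wz": 0, "grip": 87},
  {"dx": -0.53, "dy": 0, "dz": -0.87, "wx": 0, "wy": 0.047, "wz": 0, "grip": 87},
  {"dx": -0.46, "dy": 0, "dz": -0.9, "wx": 0, "wy": 0.047, "wz": 0, "grip": 87},
  {"dx": -0.4, "dy": 0, "dz": -0.94, "wx": 0, "wy": 0.047, "wz": 0, "grip": 87},
  {"dx": -0.33, "dy": 0, "dz": -0.96, "wx": 0, "wy": 0.047, "wz": 0, "grip": 87},
  {"dx": -0.26, "dy": 0, "dz": -0.98, "wx": 0, "wy": 0.047, "wz": 0, "grip": 87},
  {"dx": -0.18, "dy": 0, "dz": -1, "wx": 0, "wy": 0.047, "wz": 0, "grip": 87},
])

```text
time_s: 1.1
position: [0.3454, 0.3402, 0.2236]
tcp_rot: [[0.747, -0.001, -0.665], [0.665, -0.0, 0.747], [-0.001, -1.0, 0.0]]
force: [-0.2, -0.7, -1.1]
opening: 1.001
```

```bash
python3 -c "
from h import *
plan([.5253,.0905,.14],12.3,8)"
```

```text
at [0.3454 0.3402 0.2236] yaw 41.66 tilt [-5.e-04 -3.e-04 -1.e+00] F [-0.2  -0.67 -1.12] open 87.1 t 1.1 q6 -10.0
dx -0.099 dy 0.261 dz -0.957 wy 0.0408
dx -0.037 dy 0.261 dz -0.961 wy 0.0408
dx 0.025 dy 0.261 dz -0.962 wy 0.0408
dx 0.086 dy 0.261 dz -0.958 wy 0.0408
dx 0.147 dy 0.261 dz -0.951 wy 0.0408
dx 0.208 dy 0.261 dz -0.939 wy 0.0408
dx 0.267 dy 0.261 dz -0.924 wy 0.0408
dx 0.326 dy 0.261 dz -0.905 wy 0.0408
```

drive_tool([
  {"dx": -0.1, "dy": 0.26, "dz": -0.957, "wx": 0, "wy": 0.041, "wz": 0, "grip": 87},
  {"dx": -0.037, "dy": 0.26, "dz": -0.961, "wx": 0, "wy": 0.041, "wz": 0, "grip": 87},
  {"dx": 0.025, "dy": 0.26, "dz": -0.962, "wx": 0, "wy": 0.041, "wz": 0, "grip": 87},
  {"dx": 0.086, "dy": 0.26, "dz": -0.958, "wx": 0, "wy": 0.041, "wz": 0, "grip": 87},
  {"dx": 0.147, "dy": 0.26, "dz": -0.95, "wx": 0, "wy": 0.041, "wz": 0, "grip": 87},
  {"dx": 0.208, "dy": 0.26, "dz": -0.94, "wx": 0, "wy": 0.041, "wz": 0, "grip": 87},
  {"dx": 0.267, "dy": 0.26, "dz": -0.924, "wx": 0, "wy": 0.041, "wz": 0, "grip": 87},
  {"dx": 0.326, "dy": 0.26, "dz": -0.905, "wx": 0, "wy": 0.041, "wz": 0, "grip": 87},
])

```text
time_s: 2.1
position: [0.5256, 0.0908, 0.14]
tcp_rot: [[0.978, -0.001, -0.21], [0.21, 0.0, 0.978], [-0.001, -1.0, 0.0]]
force: [1.0, 0.6, -0.5]
opening: 1.0
```

```bash
python3 -c "
from h import *
p,d=imaging.capture('scene');cv2.imwrite('pics/s1.png',cv2.resize(p[60:300,80:400,::-1],(800,600)))
plan([.5253,.0905,.08],12.3,5)"
```

```text
at [0.5293 0.087  0.1391] yaw 11.93 tilt [ 0.003  -0.0024 -1.    ] F [ 3.15 -1.83 -0.88] open 87.2 t 2.15 q6 -14.0
dx -0.017 dy 0.296 dz 0.022 wy -0.0008
dx -0.017 dy 0.296 dz 0.022 wy -0.0008
dx -0.017 dy 0.296 dz 0.022 wy -0.0008
dx -0.017 dy 0.296 dz 0.022 wy -0.0008
dx -0.017 dy 0.296 dz 0.022 wy -0.0008
```

View pics/s1.png

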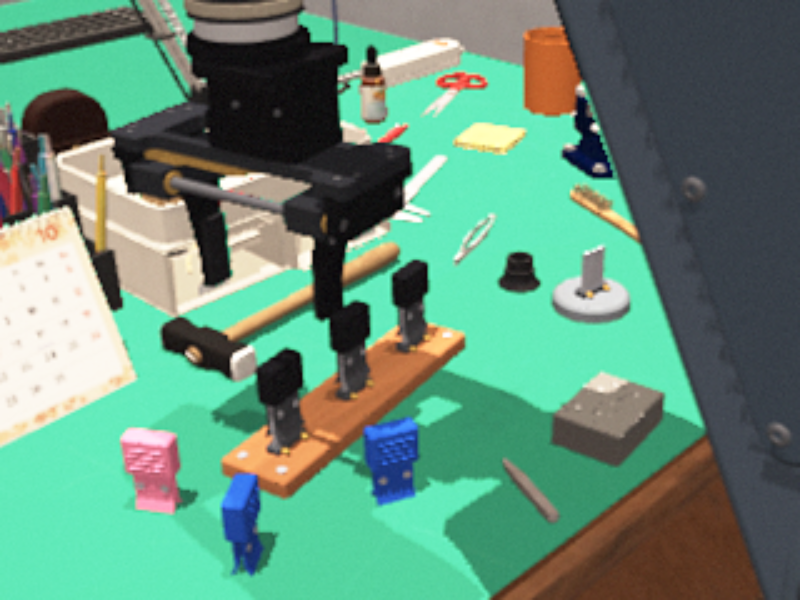

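The gripper is above clip a at crop (280,390), with the jaws opening across the card. Nothing is in the way of the descent.

drive_tool([
  {"dx": 0, "dy": 0.3, "dz": 0, "wx": 0, "wy": 0, "wz": 0, "grip": 60},
  {"dx": 0, "dy": 0.3, "dz": 0, "wx": 0, "wy": 0, "wz": 0, "grip": 40},
  {"dx": 0, "dy": 0.3, "dz": 0, "wx": 0, "wy": 0, "wz": 0, "grip": 40},
  {"dx": 0, "dy": 0.3, "dz": 0, "wx": 0, "wy": 0, "wz": 0, "grip": 40},
  {"dx": 0, "dy": 0.3, "dz": 0, "wx": 0, "wy": 0, "wz": 0, "grip": 40},
  {"dx": 0, "dy": 0, "dz": 0, "wx": 0, "wy": 0, "wz": 0, "grip": 30},
  {"dx": 0, "dy": 0, "dz": 0, "wx": 0, "wy": 0, "wz": 0, "grip": 24},
])

```text
time_s: 3.02
position: [0.5254, 0.0919, 0.0807]
tcp_rot: [[0.977, 0.0, -0.213], [0.213, -0.0, 0.977], [0.0, -1.0, -0.0]]
force: [-0.2, 0.0, -0.3]
opening: 0.33
```

```bash
python3 -c "
from h import *
plan([.5253,.0905,.08],12.3,1)"
```

```text
at [0.5254 0.0919 0.0807] yaw 12.27 tilt [ 3.e-04 -0.e+00 -1.e+00] F [-0.22  0.02 -0.26] open 28.7 t 3.025 q6 -14.0
dx -0.011 dy 0.018 dz -0.034 wy -0.0003
```

drive_tool([
  {"dx": 0, "dy": 0, "dz": -0.03, "wx": 0, "wy": 0, "wz": 0, "grip": 20},
  {"dx": 0, "dy": 0, "dz": 0, "wx": 0, "wy": 0, "wz": 0, "grip": 17},
  {"dx": 0, "dy": 0, "dz": 0, "wx": 0, "wy": 0, "wz": 0, "grip": 17},
])

```text
time_s: 3.4
position: [0.5262, 0.0907, 0.0811]
tcp_rot: [[0.977, 0.002, -0.212], [0.212, 0.0, 0.977], [0.002, -1.0, -0.0]]
force: [0.7, 0.3, 0.8]
opening: 0.201
```

drive_tool([
  {"dx": 0, "dy": 0, "dz": 0, "wx": 0, "wy": 0, "wz": 0, "grip": 15},
  {"dx": 0, "dy": 0, "dz": 0, "wx": 0, "wy": 0, "wz": 0, "grip": 10},
  {"dx": 0, "dy": 0, "dz": 0, "wx": 0, "wy": 0, "wz": 0, "grip": 10},
])

```text
time_s: 3.78
position: [0.5269, 0.0908, 0.081]
tcp_rot: [[0.977, 0.003, -0.212], [0.212, 0.0, 0.977], [0.003, -1.0, -0.001]]
force: [3.7, 1.2, 1.0]
opening: 0.18
```

drive_tool([
  {"dx": 0.035, "dy": -0.0125, "dz": 0, "wx": 0, "wy": 0, "wz": 0, "grip": 10},
  {"dx": 0, "dy": -0.0125, "dz": 0, "wx": 0, "wy": 0, "wz": 0, "grip": 10},
  {"dx": 0, "dy": 0, "dz": 0, "wx": 0, "wy": 0, "wz": 0, "grip": 10},
])

```text
time_s: 4.15
position: [0.5269, 0.0909, 0.0811]
tcp_rot: [[0.977, -0.0, -0.213], [0.213, -0.0, 0.977], [-0.0, -1.0, -0.0]]
force: [4.1, -0.5, -8.0]
opening: 0.179
```

drive_tool([
  {"dx": 0, "dy": -0.0125, "dz": 0, "wx": 0, "wy": 0, "wz": 0, "grip": 10},
  {"dx": 0, "dy": 0, "dz": 0, "wx": 0, "wy": 0, "wz": 0, "grip": 10},
])

```text
time_s: 4.4
position: [0.5269, 0.0909, 0.0811]
tcp_rot: [[0.977, -0.0, -0.212], [0.212, -0.0, 0.977], [-0.0, -1.0, -0.0]]
force: [5.5, -0.0, -11.8]
opening: 0.182
```

At 8 N clip a did not move at all, so it is sound. The third step took the pull to 11.8 N, above the 8 N limit I was given, although the clip still did not move. I'll back off now and go one step at a time from here.

drive_tool([
  {"dx": 0, "dy": 0.032, "dz": 0, "wx": 0, "wy": 0, "wz": 0, "grip": 10},
  {"dx": 0, "dy": 0, "dz": 0, "wx": 0, "wy": 0, "wz": 0, "grip": 30},
  {"dx": 0, "dy": 0, "dz": 0, "wx": 0, "wy": 0, "wz": 0, "grip": 40},
  {"dx": 0, "dy": -0.5, "dz": 0, "wx": 0, "wy": 0, "wz": 0, "grip": 40},
  {"dx": 0, "dy": -0.7, "dz": 0, "wx": 0, "wy": 0, "wz": 0, "grip": 40},
  {"dx": 0, "dy": 0, "dz": 0, "wx": 0, "wy": 0, "wz": 0, "grip": 40},
])

```text
time_s: 5.15
position: [0.5273, 0.0912, 0.1306]
tcp_rot: [[0.977, 0.003, -0.213], [0.213, -0.0, 0.977], [0.003, -1.0, -0.001]]
force: [0.2, 0.0, -0.6]
opening: 0.458
```

```bash
python3 -c "
from h import *
plan([.5447,.0080,.125],12.3,3)"
```

```text
at [0.5273 0.0912 0.1306] yaw 12.29 tilt [ 2.6e-03 -1.0e-04 -1.0e+00] F [ 0.17  0.02 -0.56] open 39.9 t 5.15 q6 -14.0
dx -0.006 dy 0.047 dz -0.708 wy -0
dx -0.006 dy 0.047 dz -0.708 wy -0
dx -0.006 dy 0.047 dz -0.708 wy -0
```

drive_tool([
  {"dx": 0, "dy": 0, "dz": -0.71, "wx": 0, "wy": 0, "wz": 0, "grip": 40},
  {"dx": 0, "dy": 0, "dz": -0.71, "wx": 0, "wy": 0, "wz": 0, "grip": 40},
  {"dx": 0, "dy": 0, "dz": -0.7, "wx": 0, "wy": 0, "wz": 0, "grip": 40},
  {"dx": 0, "dy": 0, "dz": 0, "wx": 0, "wy": 0, "wz": 0, "grip": 40},
  {"dx": 0, "dy": 0.62, "dz": 0, "wx": 0, "wy": 0, "wz": 0, "grip": 40},
  {"dx": 0, "dy": 0.62, "dz": 0, "wx": 0, "wy": 0, "wz": 0, "grip": 30},
  {"dx": 0, "dy": 0, "dz": 0, "wx": 0, "wy": 0, "wz": 0, "grip": 24},
  {"dx": 0, "dy": 0, "dz": 0, "wx": 0, "wy": 0, "wz": 0, "grip": 24},
])

```text
time_s: 6.15
position: [0.5446, 0.0088, 0.0795]
tcp_rot: [[0.977, -0.0, -0.213], [0.213, 0.0, 0.977], [-0.0, -1.0, 0.0]]
force: [-0.1, -0.3, 0.0]
opening: 0.295
```

```bash
python3 -c "
from h import *
plan([.5450,.0079,.081],12.3,1)"
```

```text
at [0.5446 0.0088 0.0795] yaw 12.3 tilt [-4.e-04  2.e-04 -1.e+00] F [-0.07 -0.34  0.01] open 25.7 t 6.15 q6 -23.0
dx 0.004 dy -0.038 dz -0.023 wy 0.0001
```

drive_tool([
  {"dx": 0.005, "dy": -0.03, "dz": -0.023, "wx": 0, "wy": 0, "wz": 0, "grip": 18},
  {"dx": 0, "dy": 0, "dz": 0, "wx": 0, "wy": 0, "wz": 0, "grip": 17},
  {"dx": 0, "dy": 0, "dz": 0, "wx": 0, "wy": 0, "wz": 0, "grip": 15},
  {"dx": 0, "dy": 0, "dz": 0, "wx": 0, "wy": 0, "wz": 0, "grip": 10},
  {"dx": 0, "dy": 0, "dz": 0, "wx": 0, "wy": 0, "wz": 0, "grip": 10},
])

```text
time_s: 6.78
position: [0.5452, 0.0072, 0.081]
tcp_rot: [[0.977, 0.0, -0.213], [0.213, -0.0, 0.977], [0.0, -1.0, -0.0]]
force: [-1.8, -1.3, 5.8]
opening: 0.176
```

drive_tool([
  {"dx": 0, "dy": -0.016, "dz": 0, "wx": 0, "wy": 0, "wz": 0, "grip": 10},
  {"dx": 0, "dy": 0, "dz": 0, "wx": 0, "wy": 0, "wz": 0, "grip": 10},
])

```text
time_s: 7.02
position: [0.5452, 0.0072, 0.081]
tcp_rot: [[0.977, -0.0, -0.213], [0.213, -0.0, 0.977], [-0.0, -1.0, -0.0]]
force: [-0.5, -0.9, 1.5]
opening: 0.178
```

drive_tool([
  {"dx": 0, "dy": -0.015, "dz": 0, "wx": 0, "wy": 0, "wz": 0, "grip": 10},
  {"dx": 0, "dy": 0, "dz": 0, "wx": 0, "wy": 0, "wz": 0, "grip": 10},
  {"dx": 0, "dy": 0, "dz": 0, "wx": 0, "wy": 0, "wz": 0, "grip": 10},
])

```text
time_s: 7.4
position: [0.5451, 0.0072, 0.081]
tcp_rot: [[0.977, -0.001, -0.212], [0.212, 0.0, 0.977], [-0.001, -1.0, 0.0]]
force: [1.3, -1.5, -7.6]
opening: 0.183
```

Clip b holds at 7.6 N with its height unchanged, so it is sound too. Next is clip c.

drive_tool([
  {"dx": 0, "dy": 0.02, "dz": 0, "wx": 0, "wy": 0, "wz": 0, "grip": 10},
  {"dx": 0, "dy": 0, "dz": 0, "wx": 0, "wy": 0, "wz": 0, "grip": 30},
  {"dx": 0, "dy": 0, "dz": 0, "wx": 0, "wy": 0, "wz": 0, "grip": 40},
  {"dx": 0, "dy": -0.5, "dz": 0, "wx": 0, "wy": 0, "wz": 0, "grip": 40},
  {"dx": 0, "dy": -0.7, "dz": 0, "wx": 0, "wy": 0, "wz": 0, "grip": 40},
  {"dx": 0, "dy": 0, "dz": -0.7, "wx": 0, "wy": 0, "wz": 0, "grip": 40},
  {"dx": 0, "dy": 0, "dz": -0.7, "wx": 0, "wy": 0, "wz": 0, "grip": 40},
  {"dx": 0, "dy": 0, "dz": -0.7, "wx": 0, "wy": 0, "wz": 0, "grip": 40},
])

```text
time_s: 8.4
position: [0.5634, -0.0754, 0.1295]
tcp_rot: [[0.977, 0.001, -0.213], [0.213, -0.0, 0.977], [0.001, -1.0, -0.0]]
force: [0.5, -0.4, 0.2]
opening: 0.458
```

drive_tool([
  {"dx": 0, "dy": 0, "dz": 0, "wx": 0, "wy": 0, "wz": 0, "grip": 40},
  {"dx": 0, "dy": 0, "dz": 0, "wx": 0, "wy": 0, "wz": 0, "grip": 40},
])

```text
time_s: 8.65
position: [0.5626, -0.0741, 0.1289]
tcp_rot: [[0.977, -0.001, -0.212], [0.212, 0.001, 0.977], [-0.001, -1.0, 0.001]]
force: [-0.2, -0.0, 0.1]
opening: 0.457
```

```bash
python3 -c "
from h import *
plan([.5632,-.0752,.081],12.3,2)"
```

```text
at [ 0.5626 -0.0741  0.1289] yaw 12.26 tilt [-7.e-04  7.e-04 -1.e+00] F [-0.17 -0.    0.11] open 39.7 t 8.65 q6 -31.0
dx 0.005 dy 0.599 dz -0.015 wy -0.0002
dx 0.005 dy 0.599 dz -0.015 wy -0.0002
```

drive_tool([
  {"dx": 0.01, "dy": 0.6, "dz": -0.03, "wx": 0, "wy": 0, "wz": 0, "grip": 40},
  {"dx": 0, "dy": 0.6, "dz": 0, "wx": 0, "wy": 0, "wz": 0, "grip": 30},
  {"dx": 0, "dy": 0, "dz": 0, "wx": 0, "wy": 0, "wz": 0, "grip": 20},
  {"dx": 0, "dy": 0, "dz": 0, "wx": 0, "wy": 0, "wz": 0, "grip": 18},
  {"dx": 0, "dy": 0, "dz": 0, "wx": 0, "wy": 0, "wz": 0, "grip": 16},
  {"dx": 0, "dy": 0, "dz": 0, "wx": 0, "wy": 0, "wz": 0, "grip": 10},
  {"dx": 0, "dy": 0, "dz": 0, "wx": 0, "wy": 0, "wz": 0, "grip": 10},
])

```text
time_s: 9.52
position: [0.5637, -0.0758, 0.0818]
tcp_rot: [[0.977, 0.0, -0.212], [0.212, 0.0, 0.977], [0.0, -1.0, -0.0]]
force: [-1.6, 1.0, 5.3]
opening: 0.177
```

drive_tool([
  {"dx": 0, "dy": -0.025, "dz": 0, "wx": 0, "wy": 0, "wz": 0, "grip": 10},
  {"dx": 0, "dy": 0, "dz": 0, "wx": 0, "wy": 0, "wz": 0, "grip": 10},
  {"dx": 0, "dy": 0, "dz": 0, "wx": 0, "wy": 0, "wz": 0, "grip": 10},
])

```text
time_s: 9.9
position: [0.5636, -0.0758, 0.0819]
tcp_rot: [[0.977, -0.0, -0.212], [0.212, 0.0, 0.977], [-0.0, -1.0, 0.0]]
force: [-0.4, 1.0, 1.4]
opening: 0.179
```

drive_tool([
  {"dx": 0, "dy": -0.015, "dz": 0, "wx": 0, "wy": 0, "wz": 0, "grip": 10},
  {"dx": 0, "dy": 0, "dz": 0, "wx": 0, "wy": 0, "wz": 0, "grip": 10},
  {"dx": 0, "dy": 0, "dz": 0, "wx": 0, "wy": 0, "wz": 0, "grip": 10},
])

```text
time_s: 10.28
position: [0.5636, -0.0758, 0.0821]
tcp_rot: [[0.977, -0.001, -0.212], [0.212, 0.0, 0.977], [-0.001, -1.0, 0.0]]
force: [-0.5, 0.5, -3.9]
opening: 0.175
```

drive_tool([
  {"dx": 0, "dy": -0.0125, "dz": 0, "wx": 0, "wy": 0, "wz": 0, "grip": 10},
  {"dx": 0, "dy": 0, "dz": 0, "wx": 0, "wy": 0, "wz": 0, "grip": 10},
  {"dx": 0, "dy": 0, "dz": 0, "wx": 0, "wy": 0, "wz": 0, "grip": 10},
])

```text
time_s: 10.65
position: [0.5636, -0.0759, 0.083]
tcp_rot: [[0.977, -0.0, -0.213], [0.213, -0.0, 0.977], [-0.0, -1.0, 0.0]]
force: [-1.5, 0.3, -3.6]
opening: 0.176
```

Clip c slides at about 4 N, so it is the weak one. I'll pull it straight up off its card.

drive_tool([
  {"dx": 0, "dy": -0.08, "dz": 0, "wx": 0, "wy": 0, "wz": 0, "grip": 10},
  {"dx": 0, "dy": -0.1, "dz": 0, "wx": 0, "wy": 0, "wz": 0, "grip": 10},
  {"dx": 0, "dy": -0.15, "dz": 0, "wx": 0, "wy": 0, "wz": 0, "grip": 10},
  {"dx": 0, "dy": -0.15, "dz": 0, "wx": 0, "wy": 0, "wz": 0, "grip": 10},
  {"dx": 0, "dy": -0.15, "dz": 0, "wx": 0, "wy": 0, "wz": 0, "grip": 10},
  {"dx": 0, "dy": -0.2, "dz": 0, "wx": 0, "wy": 0, "wz": 0, "grip": 10},
  {"dx": 0, "dy": -0.3, "dz": 0, "wx": 0, "wy": 0, "wz": 0, "grip": 10},
  {"dx": 0, "dy": -0.5, "dz": 0, "wx": 0, "wy": 0, "wz": 0, "grip": 10},
])

```text
time_s: 11.65
position: [0.5636, -0.0758, 0.1489]
tcp_rot: [[0.977, -0.0, -0.212], [0.212, 0.0, 0.977], [-0.0, -1.0, 0.0]]
force: [-0.5, -0.7, -1.1]
opening: 0.175
```

```bash
python3 -c "
from h import *
plan([.5100,-.254,.155],-4.9,8)"
```

```text
at [ 0.5636 -0.0758  0.1489] yaw 12.27 tilt [-4.e-04  2.e-04 -1.e+00] F [-0.49 -0.71 -1.1 ] open 15.3 t 11.65 q6 -31.0
dx -0.282 dy -0.019 dz -0.509 wy 0.0238
dx -0.263 dy -0.019 dz -0.519 wy 0.0238
dx -0.243 dy -0.019 dz -0.528 wy 0.0238
dx -0.223 dy -0.019 dz -0.537 wy 0.0238
dx -0.203 dy -0.019 dz -0.545 wy 0.0238
dx -0.182 dy -0.019 dz -0.552 wy 0.0238
dx -0.162 dy -0.019 dz -0.559 wy 0.0238
dx -0.141 dy -0.019 dz -0.564 wy 0.0238
```

Clip c is off its card and carrying only its own weight of about 1.1 N. I'll carry it to the stand.

drive_tool([
  {"dx": -0.28, "dy": 0, "dz": -0.51, "wx": 0, "wy": 0.024, "wz": 0, "grip": 10},
  {"dx": -0.26, "dy": 0, "dz": -0.52, "wx": 0, "wy": 0.024, "wz": 0, "grip": 10},
  {"dx": -0.24, "dy": 0, "dz": -0.53, "wx": 0, "wy": 0.024, "wz": 0, "grip": 10},
  {"dx": -0.22, "dy": 0, "dz": -0.54, "wx": 0, "wy": 0.024, "wz": 0, "grip": 10},
  {"dx": -0.2, "dy": 0, "dz": -0.545, "wx": 0, "wy": 0.024, "wz": 0, "grip": 10},
  {"dx": -0.18, "dy": 0, "dz": -0.55, "wx": 0, "wy": 0.024, "wz": 0, "grip": 10},
  {"dx": -0.16, "dy": 0, "dz": -0.56, "wx": 0, "wy": 0.024, "wz": 0, "grip": 10},
  {"dx": -0.14, "dy": 0, "dz": -0.56, "wx": 0, "wy": 0.024, "wz": 0, "grip": 10},
])

```text
time_s: 12.65
position: [0.5109, -0.255, 0.1492]
tcp_rot: [[0.996, 0.001, 0.089], [-0.089, -0.001, 0.996], [0.001, -1.0, -0.001]]
force: [0.5, -0.3, -0.9]
opening: 0.178
```

drive_tool([
  {"dx": 0, "dy": 0, "dz": 0, "wx": 0, "wy": 0, "wz": 0, "grip": 10},
  {"dx": 0, "dy": 0, "dz": 0, "wx": 0, "wy": 0, "wz": 0, "grip": 10},
  {"dx": 0, "dy": 0, "dz": 0, "wx": 0, "wy": 0, "wz": 0, "grip": 10},
])

```text
time_s: 13.02
position: [0.511, -0.2531, 0.1484]
tcp_rot: [[0.996, -0.0, 0.086], [-0.086, 0.0, 0.996], [-0.0, -1.0, 0.0]]
force: [0.2, 0.1, -1.3]
opening: 0.175
```

```bash
python3 -c "
from h import *
p,d=imaging.capture('scene');cv2.imwrite('pics/s2.png',cv2.resize(p[90:210,240:400,::-1],(800,600),interpolation=cv2.INTER_CUBIC))
plan([.511,-.2546,.12],-4.9,1)"
```

```text
at [ 0.511  -0.2531  0.1483] yaw -4.93 tilt [-1.e-04  3.e-04 -1.e+00] F [-0.15  0.38 -0.85] open 15.4 t 13.075 q6 -33.0
dx 0.004 dy 0.708 dz -0.038 wy -0.0004
```

View pics/s2.png

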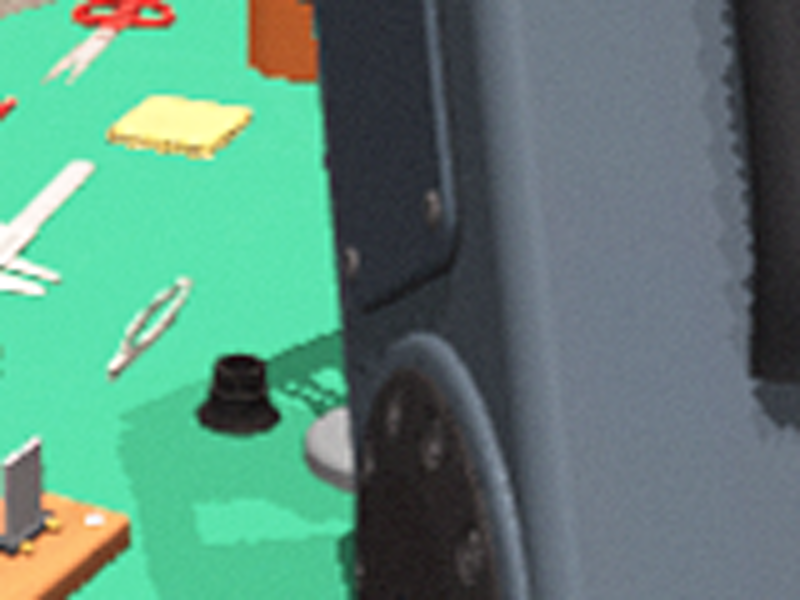

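The arm blocks this view. It shows the foot edge at (330,450) and the bare rail card at (22,490). I'll go down by feel, with contact expected at a TCP height of about 0.112.

drive_tool([
  {"dx": 0, "dy": 0.3, "dz": -0.038, "wx": 0, "wy": 0, "wz": 0, "grip": 10},
  {"dx": 0, "dy": 0.3, "dz": 0, "wx": 0, "wy": 0, "wz": 0, "grip": 10},
  {"dx": 0, "dy": 0.2, "dz": 0, "wx": 0, "wy": 0, "wz": 0, "grip": 10},
  {"dx": 0, "dy": 0, "dz": 0, "wx": 0, "wy": 0, "wz": 0, "grip": 10},
  {"dx": 0, "dy": 0, "dz": 0, "wx": 0, "wy": 0, "wz": 0, "grip": 10},
])

```text
time_s: 13.7
position: [0.5108, -0.2557, 0.1162]
tcp_rot: [[0.996, 0.0, 0.087], [-0.087, -0.0, 0.996], [0.0, -1.0, -0.0]]
force: [-0.6, 0.1, -1.6]
opening: 0.179
```

```bash
python3 -c "
from h import *
p,d=imaging.capture('top');np.savez('top1.npz',p=p,d=d);cv2.imwrite('pics/t1.png',cv2.resize(p[140:260,260:420,::-1],(800,600),interpolation=cv2.INTER_CUBIC))
plan([.511,-.2546,.112],-4.9,1)"
```

```text
at [ 0.5109 -0.2558  0.1164] yaw -5.01 tilt [ 5.e-04 -4.e-04 -1.e+00] F [-0.2  -0.09 -1.55] open 15.2 t 13.75 q6 -33.0
dx 0 dy 0.11 dz 0.03 wy -0.0013
```

View pics/t1.png

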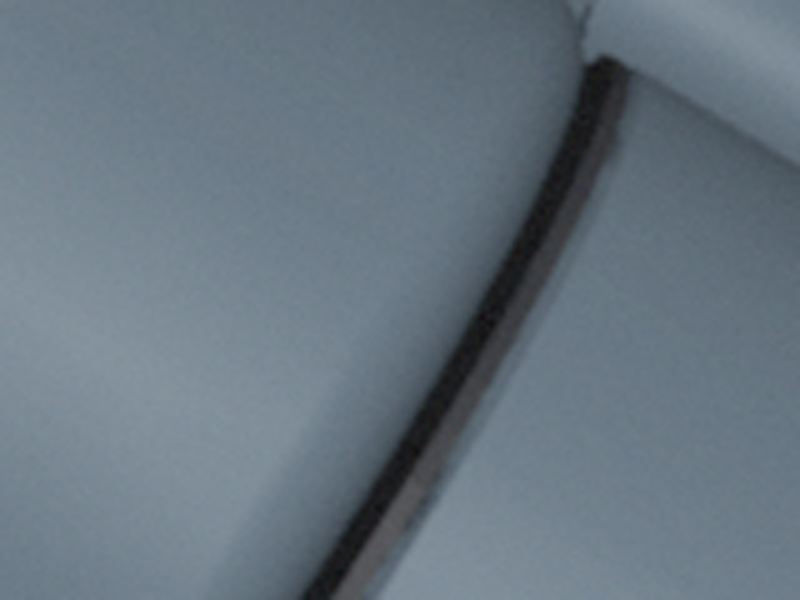

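The top view is blocked by the arm as well, so I'm continuing by feel in small steps.

drive_tool([
  {"dx": 0, "dy": 0.05, "dz": 0.028, "wx": 0, "wy": 0, "wz": 0, "grip": 10},
  {"dx": 0, "dy": 0.04, "dz": 0, "wx": 0, "wy": 0, "wz": 0, "grip": 10},
  {"dx": 0, "dy": 0.03, "dz": 0, "wx": 0, "wy": 0, "wz": 0, "grip": 10},
  {"dx": 0, "dy": 0.0, "dz": 0, "wx": 0, "wy": 0, "wz": 0, "grip": 10},
])

```text
time_s: 14.25
position: [0.5107, -0.2544, 0.1113]
tcp_rot: [[0.996, -0.0, 0.087], [-0.087, 0.0, 0.996], [-0.0, -1.0, 0.0]]
force: [0.6, -0.3, -0.9]
opening: 0.178
```

drive_tool([
  {"dx": 0, "dy": 0.03, "dz": 0, "wx": 0, "wy": 0, "wz": 0, "grip": 10},
  {"dx": 0, "dy": 0.03, "dz": 0, "wx": 0, "wy": 0, "wz": 0, "grip": 10},
  {"dx": 0, "dy": 0.03, "dz": 0, "wx": 0, "wy": 0, "wz": 0, "grip": 10},
  {"dx": 0, "dy": 0.0, "dz": 0, "wx": 0, "wy": 0, "wz": 0, "grip": 10},
])

```text
time_s: 14.75
position: [0.5107, -0.2544, 0.1077]
tcp_rot: [[0.996, -0.0, 0.087], [-0.087, 0.0, 0.996], [-0.0, -1.0, 0.0]]
force: [-0.0, -0.2, -1.5]
opening: 0.176
```

drive_tool([
  {"dx": 0, "dy": 0.03, "dz": 0, "wx": 0, "wy": 0, "wz": 0, "grip": 10},
  {"dx": 0, "dy": 0.03, "dz": 0, "wx": 0, "wy": 0, "wz": 0, "grip": 10},
  {"dx": 0, "dy": 0.0, "dz": 0, "wx": 0, "wy": 0, "wz": 0, "grip": 10},
])

```text
time_s: 15.12
position: [0.5106, -0.2544, 0.1053]
tcp_rot: [[0.996, -0.0, 0.087], [-0.087, 0.0, 0.996], [-0.0, -1.0, 0.0]]
force: [-0.2, -0.9, -1.3]
opening: 0.176
```

drive_tool([
  {"dx": 0, "dy": 0.03, "dz": 0, "wx": 0, "wy": 0, "wz": 0, "grip": 10},
  {"dx": 0, "dy": 0.03, "dz": 0, "wx": 0, "wy": 0, "wz": 0, "grip": 10},
  {"dx": 0, "dy": 0.0, "dz": 0, "wx": 0, "wy": 0, "wz": 0, "grip": 10},
])

```text
time_s: 15.5
position: [0.5107, -0.2545, 0.1032]
tcp_rot: [[0.996, -0.0, 0.087], [-0.087, -0.0, 0.996], [-0.0, -1.0, -0.0]]
force: [-0.5, -0.2, 3.2]
opening: 0.183
```

drive_tool([
  {"dx": 0, "dy": 0.025, "dz": 0, "wx": 0, "wy": 0, "wz": 0, "grip": 10},
  {"dx": 0, "dy": 0.0, "dz": 0, "wx": 0, "wy": 0, "wz": 0, "grip": 10},
])

```text
time_s: 15.75
position: [0.511, -0.2546, 0.1024]
tcp_rot: [[0.996, 0.001, 0.087], [-0.087, -0.0, 0.996], [0.001, -1.0, -0.0]]
force: [-0.8, 0.2, 5.1]
opening: 0.178
```

drive_tool([
  {"dx": 0, "dy": 0.025, "dz": 0, "wx": 0, "wy": 0, "wz": 0, "grip": 10},
  {"dx": 0, "dy": 0.02, "dz": 0, "wx": 0, "wy": 0, "wz": 0, "grip": 10},
  {"dx": 0, "dy": 0.0, "dz": 0, "wx": 0, "wy": 0, "wz": 0, "grip": 10},
])

```text
time_s: 16.12
position: [0.5109, -0.2545, 0.0999]
tcp_rot: [[0.996, 0.0, 0.088], [-0.088, -0.0, 0.996], [0.0, -1.0, -0.0]]
force: [1.1, 1.0, 0.3]
opening: 0.18
```

drive_tool([
  {"dx": 0, "dy": 0.025, "dz": 0, "wx": 0, "wy": 0, "wz": 0, "grip": 10},
  {"dx": 0, "dy": 0.025, "dz": 0, "wx": 0, "wy": 0, "wz": 0, "grip": 10},
  {"dx": 0, "dy": 0.025, "dz": 0, "wx": 0, "wy": 0, "wz": 0, "grip": 10},
  {"dx": 0, "dy": 0.0, "dz": 0, "wx": 0, "wy": 0, "wz": 0, "grip": 10},
])

```text
time_s: 16.62
position: [0.5109, -0.2545, 0.0971]
tcp_rot: [[0.996, 0.0, 0.087], [-0.087, -0.0, 0.996], [0.0, -1.0, -0.0]]
force: [0.4, -1.0, 0.8]
opening: 0.176
```

drive_tool([
  {"dx": 0, "dy": 0.03, "dz": 0, "wx": 0, "wy": 0, "wz": 0, "grip": 10},
  {"dx": 0, "dy": 0.03, "dz": 0, "wx": 0, "wy": 0, "wz": 0, "grip": 10},
  {"dx": 0, "dy": 0.03, "dz": 0, "wx": 0, "wy": 0, "wz": 0, "grip": 10},
  {"dx": 0, "dy": 0.03, "dz": 0, "wx": 0, "wy": 0, "wz": 0, "grip": 10},
  {"dx": 0, "dy": 0.03, "dz": 0, "wx": 0, "wy": 0, "wz": 0, "grip": 10},
  {"dx": 0, "dy": 0.0, "dz": 0, "wx": 0, "wy": 0, "wz": 0, "grip": 10},
])

```text
time_s: 17.38
position: [0.5108, -0.2545, 0.0911]
tcp_rot: [[0.996, 0.0, 0.087], [-0.087, -0.0, 0.996], [0.0, -1.0, -0.0]]
force: [-0.2, 0.3, 1.2]
opening: 0.178
```

drive_tool([
  {"dx": 0, "dy": 0.03, "dz": 0, "wx": 0, "wy": 0, "wz": 0, "grip": 10},
  {"dx": 0, "dy": 0.03, "dz": 0, "wx": 0, "wy": 0, "wz": 0, "grip": 10},
  {"dx": 0, "dy": 0.03, "dz": 0, "wx": 0, "wy": 0, "wz": 0, "grip": 10},
  {"dx": 0, "dy": 0.03, "dz": 0, "wx": 0, "wy": 0, "wz": 0, "grip": 10},
  {"dx": 0, "dy": 0.03, "dz": 0, "wx": 0, "wy": 0, "wz": 0, "grip": 10},
  {"dx": 0, "dy": 0.0, "dz": 0, "wx": 0, "wy": 0, "wz": 0, "grip": 10},
])

```text
time_s: 18.12
position: [0.5108, -0.2545, 0.085]
tcp_rot: [[0.996, 0.0, 0.087], [-0.087, -0.0, 0.996], [0.0, -1.0, -0.0]]
force: [0.7, -1.4, 0.9]
opening: 0.18
```

drive_tool([
  {"dx": 0, "dy": 0.025, "dz": 0, "wx": 0, "wy": 0, "wz": 0, "grip": 10},
  {"dx": 0, "dy": 0.025, "dz": 0, "wx": 0, "wy": 0, "wz": 0, "grip": 10},
  {"dx": 0, "dy": 0.0, "dz": 0, "wx": 0, "wy": 0, "wz": 0, "grip": 10},
])

```text
time_s: 18.5
position: [0.5108, -0.2545, 0.0831]
tcp_rot: [[0.996, 0.0, 0.087], [-0.087, -0.0, 0.996], [0.0, -1.0, -0.0]]
force: [-0.1, -1.2, 1.7]
opening: 0.179
```

drive_tool([
  {"dx": 0, "dy": 0.02, "dz": 0, "wx": 0, "wy": 0, "wz": 0, "grip": 10},
  {"dx": 0, "dy": 0.0, "dz": 0, "wx": 0, "wy": 0, "wz": 0, "grip": 10},
])

```text
time_s: 18.75
position: [0.5108, -0.2545, 0.0824]
tcp_rot: [[0.996, 0.0, 0.087], [-0.087, -0.0, 0.996], [0.0, -1.0, -0.0]]
force: [0.8, -1.5, 2.1]
opening: 0.179
```

drive_tool([
  {"dx": 0, "dy": 0.015, "dz": 0, "wx": 0, "wy": 0, "wz": 0, "grip": 10},
  {"dx": 0, "dy": 0.0, "dz": 0, "wx": 0, "wy": 0, "wz": 0, "grip": 10},
])

```text
time_s: 19.0
position: [0.5108, -0.2545, 0.0819]
tcp_rot: [[0.996, 0.0, 0.087], [-0.087, -0.0, 0.996], [0.0, -1.0, -0.0]]
force: [0.3, -0.7, 2.8]
opening: 0.18
```

drive_tool([
  {"dx": 0, "dy": 0.0125, "dz": 0, "wx": 0, "wy": 0, "wz": 0, "grip": 10},
  {"dx": 0, "dy": 0.0, "dz": 0, "wx": 0, "wy": 0, "wz": 0, "grip": 10},
])

```text
time_s: 19.25
position: [0.5108, -0.2545, 0.0818]
tcp_rot: [[0.996, 0.0, 0.087], [-0.087, -0.0, 0.996], [0.0, -1.0, -0.0]]
force: [0.6, -0.1, 5.1]
opening: 0.18
```

The clip has stopped moving and the force is rising. One more small step will confirm the hard stop.

drive_tool([
  {"dx": 0, "dy": 0.0125, "dz": 0, "wx": 0, "wy": 0, "wz": 0, "grip": 10},
  {"dx": 0, "dy": 0.0, "dz": 0, "wx": 0, "wy": 0, "wz": 0, "grip": 10},
])

```text
time_s: 19.5
position: [0.5108, -0.2545, 0.0818]
tcp_rot: [[0.996, 0.0, 0.087], [-0.087, -0.0, 0.996], [0.0, -1.0, -0.0]]
force: [-0.6, -0.5, 8.4]
opening: 0.178
```

drive_tool([
  {"dx": 0, "dy": 0.01, "dz": 0, "wx": 0, "wy": 0, "wz": 0, "grip": 10},
  {"dx": 0, "dy": 0.0, "dz": 0, "wx": 0, "wy": 0, "wz": 0, "grip": 10},
])

```text
time_s: 19.75
position: [0.5109, -0.2545, 0.0817]
tcp_rot: [[0.996, 0.0, 0.087], [-0.087, -0.001, 0.996], [0.001, -1.0, -0.0]]
force: [-0.6, 0.3, 10.5]
opening: 0.174
```

It is fully home. I'll take the press off, open, lift and move clear of the view.

drive_tool([
  {"dx": 0, "dy": -0.03, "dz": 0, "wx": 0, "wy": 0, "wz": 0, "grip": 10},
  {"dx": 0, "dy": 0, "dz": 0, "wx": 0, "wy": 0, "wz": 0, "grip": 24},
  {"dx": 0, "dy": 0, "dz": 0, "wx": 0, "wy": 0, "wz": 0, "grip": 30},
  {"dx": 0, "dy": 0, "dz": 0, "wx": 0, "wy": 0, "wz": 0, "grip": 30},
  {"dx": 0, "dy": -0.3, "dz": 0, "wx": 0, "wy": 0, "wz": 0, "grip": 30},
  {"dx": 0, "dy": -1, "dz": 0, "wx": 0, "wy": 0, "wz": 0, "grip": 30},
  {"dx": 0, "dy": -1, "dz": 0, "wx": 0, "wy": 0, "wz": 0, "grip": 30},
  {"dx": 0, "dy": -1, "dz": 0, "wx": 0, "wy": 0, "wz": 0, "grip": 30},
])

```text
time_s: 20.75
position: [0.5107, -0.2543, 0.2156]
tcp_rot: [[0.996, 0.0, 0.087], [-0.087, -0.0, 0.996], [0.0, -1.0, -0.0]]
force: [0.5, 0.2, 0.1]
opening: 0.351
```

drive_tool([
  {"dx": 0, "dy": 0, "dz": -1, "wx": 0, "wy": 0.03, "wz": 0, "grip": 30},
  {"dx": 0, "dy": 0, "dz": -1, "wx": 0, "wy": 0.03, "wz": 0, "grip": 30},
  {"dx": 0, "dy": 0, "dz": -1, "wx": 0, "wy": 0.03, "wz": 0, "grip": 30},
  {"dx": 0, "dy": 0, "dz": -1, "wx": 0, "wy": 0.03, "wz": 0, "grip": 30},
  {"dx": -0.5, "dy": 0, "dz": -1, "wx": 0, "wy": 0.03, "wz": 0, "grip": 30},
  {"dx": -0.5, "dy": 0, "dz": -1, "wx": 0, "wy": 0.03, "wz": 0, "grip": 30},
  {"dx": 0, "dy": 0, "dz": 0, "wx": 0, "wy": 0, "wz": 0, "grip": 30},
  {"dx": 0, "dy": 0, "dz": 0, "wx": 0, "wy": 0, "wz": 0, "grip": 30},
])

```text
time_s: 21.75
position: [0.4239, -0.4764, 0.2141]
tcp_rot: [[0.932, 0.001, 0.362], [-0.362, 0.0, 0.932], [0.0, -1.0, 0.001]]
force: [0.4, -0.4, -0.1]
opening: 0.345
```

```bash
python3 - <<'E'
from h import *
a,_=imaging.capture('scene');p,d=imaging.capture('top')
im=np.vstack([cv2.resize(a[140:260,150:350],(500,300)),cv2.resize(p[140:260,160:360],(500,300))]);cv2.imwrite('pics/f.png',im[:,:,::-1])
W=cloud('top',d)
for k,(u0,v0,u1,v1) in dict(a=(172,193,198,215),b=(210,183,235,205),stand=(315,180,360,230)).items():
    m=np.zeros(W.shape[:2],bool);m[v0:v1,u0:u1]=1;m&=(d>0)&(W[...,2]>.075)&(W[...,2]<.1)
    print(k,rect(W,m) if m.sum()>5 else m.sum())
plan([.5,-.4,.2],0,1,False)
E
```

```text
a (137, array([525.4,  91.7]), array([16.6, 35. ]), 99.7, np.float64(0.0753), np.float64(0.0875), np.float64(0.0926))
b (135, array([543.9,   8.9]), array([16.9, 36. ]), 99.6, np.float64(0.075), np.float64(0.0875), np.float64(0.0914))
stand (140, array([ 509. , -251.7]), array([34.6, 16.6]), 86.6, np.float64(0.0751), np.float64(0.0867), np.float64(0.0922))
at [ 0.4245 -0.4758  0.2139] yaw -21.12 tilt [ 2.e-04  4.e-04 -1.e+00] F [0.33 0.57 0.44] open 29.7 t 21.85 q6 -37.0
```

View pics/f.png

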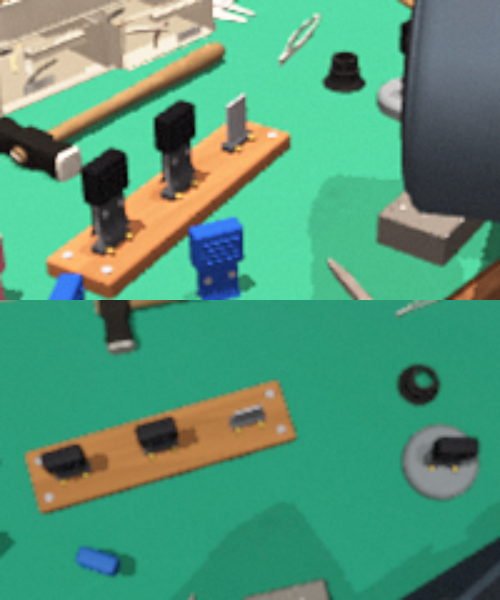

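Clips a and b still stand on the rail, at (65,460) and (157,435) in the lower half, and the third card is bare. Clip c is upright on the stand at (450,450) and within about 1 mm of the card centre. The robot is clear.

```bash
python3 -c "
from rig import workorder;print(workorder.hand_in())"
```

```text
the job is handed in; nothing more can be done
None
```

The weak clip was clip c, the one at the −y end of the rail (nearest the stand). It is now pressed fully home on the reject stand, and the job was handed in at about 22 s.

- **Clip a (+y end):** it did not move, so it is sound. I pulled too hard here: I had already sent one more step before reading 8 N, and the pull reached 11.8 N, over the 8 N limit. It stayed below the 13 N at which a sound clip can start to slide.
- **Clip b (middle):** it did not move at 7.6 N, so it is sound.
- **Clip c (−y end):** it slid at about 4 N.

**Pressing:** readings stayed at 5 N or less on the way down. The clip then met a hard stop at the same tool height as when it was home on the rail, and I raised the press to 10.5 N to confirm it.

**Last checks:** the final top view puts clip c about 1 mm from the card centre, within 2° of the card's direction. Its top is within about 0.5 mm of where it was when home on the rail. Clips a and b are within 0.3 mm of their starting positions, and the third rail card is bare. The gripper was open and clear of everything at hand-in. The arm blocked most of the stand in the last scene view, so the placing rests on the top view and the force readings.

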